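# Unbolt the specimen carrier and push its cover open

## Task

Open the grey specimen carrier with the fingertips; nothing needs to be gripped or lifted. Press the red spring safety catch down with one fingertip and, still holding it down, push the steel bolt fully back towards the front of the carrier with the other fingertip; let the catch spring up again so that it locks the bolt open, then push the cover fully open by its black ramp until it stops and the two jars inside can be got at, leaving the loose jar, dropper bottle, dish and small box standing where they are.

Things in the scene. Friction and masses are not known exactly. Their poses are not given: they have to be found in the camera images.
- carrier: grey metal specimen carrier, fixed to the bench, 240 mm deep (x) x 200 mm wide (y) x 92 mm high. Origin on the bench surface; its own x points from the front edge (x = -136 mm) to the back edge (x = +104 mm), y to its left (edges at +-100 mm), z up. The front part (x < -18 mm) is a flat deck, 92 mm high, with the bolt (centre line y = -58 mm) and the red catch (centre line y = +2 mm) on it; behind it the sliding cover closes a bay with two specimen jars at the right
- bolt (a joint): flat steel bolt on the deck, in m: 0 = shot home into the keeper on the cover, grows as it slides towards the front of the carrier (carrier -x), 0.0245 = fully back, at its stop. It stays where it is left (about 2 N of friction). With the catch up it moves only 0.0015; only when it is drawn to within 2 mm of its stop can the catch spring up in front of its lock plate
- bolt_lug (a point): middle of the upright push face of the bolt's thumb lug, the face that looks to the back of the carrier (+x). The lug is a steel plate 36 mm wide (y), 8 mm thick (it extends from this face to -x); its upper edge is 8 mm above this point and its lower edge 17 mm below. The point moves with the bolt. Bolt, guides and keeper are otherwise no higher than 18 mm above the deck, so this point is at least 16 mm above everything beside the lug but the catch pad. Axes as the carrier's
- catch (a joint): spring safety catch beside the bolt, in m: 0 = up (sprung), grows as it is pressed straight down, 0.008 = stop. Its tongue blocks the bolt until it is down by 0.0055 or more. Spring force 4 N at the top, 8 N at the bottom
- catch_pad (a point): red ribbed press plate of the safety catch, 72 mm long (x) x 36 mm wide (y) x 6 mm thick. This point lies at the centre of its upper face, 30 mm above the deck when up; moves down with the catch. Lies 60 mm to the left (carrier +y) of the bolt's centre line, long side along the bolt, so that a fingertip can stay on it while the hand moves along with the bolt. Pressed right down its upper face is 12 mm below bolt_lug. Axes as the carrier's
- cover (a joint): sliding aluminium cover, in m: 0 = shut, grows as it slides to the carrier's left (+y), 0.066 = fully open, at its stop. It cannot slide while the bolt is in its keeper. About 1.5 N of friction; stays where it is left
- cover_ramp (a point): middle of the upright face of the black thumb ramp on the cover, the face that looks to the carrier's right (-y): 70 mm long (x), 16 mm high; its upper edge is 8 mm above this point, the flat cover plate 8 mm below it and reaching 27 mm further to the right, almost to the edge of the carrier. On the other side (+y) the ramp slopes down to the plate over 34 mm. Moves with the cover. Axes as the carrier's
- microscope: white and black microscope on its riser, to the right of the carrier; it does not move. It fills about x 0.47 to 0.81 m, y -0.33 to -0.05 m in the robot's base frame, up to 0.56 m high: pass it on the robot's side. Origin under its foot
- coverslip_box: small loose white plastic box with a green lid, 31x31x19 mm, standing on the left part of the carrier's deck; origin at the centre of its underside. To be left alone
- white_jar: small loose clear specimen jar with a white screw lid, 44 mm across, 56 mm high, on the bench in front of the carrier; origin at the centre of its underside. To be left alone
- blue_dropper: loose blue dropper bottle with a black top, 34 mm across, 100 mm high, on the bench to the left of the carrier; origin at the centre of its underside. To be left alone
- petri_dish: loose empty petri dish, 61 mm across, 15 mm high, on the bench in front of the carrier; origin at the centre of its underside. To be left alone

How it is judged:
By the outcome, as a careful person would: the job done as asked, in the order asked, and still so for the second after the job is handed in, with the robot touching nothing.
It also fails if it takes over 48 s, if anything falls off the work surface, if the arm or the gripper's body presses on something with over 40 N, if the wrist force passes 120 N, or if a joint passes its speed limit or range.

## Robot

A 6-joint arm with a two-finger parallel gripper is mounted at the origin on a cart in front of the work surface, level with it; the furniture and walls round the work are solid. World frame = base frame: x ahead of the robot, y to its left, z up, the work surface at z = 0. Lengths are in m, angles in rad, forces in N, time in s.
With the tool pointing down it reaches from about 0.425 to 1.125 m from the base axis. Payload 14.9 kg.
Tool frame: the origin (TCP) lies midway between the tips of the shut fingers; the grasp point (between the pads) lies 19 mm behind it; z points along the fingers, x is the direction in which the jaws open and shut, and the axes are right-handed (so a half turn about z gives the same grasp; the last joint's range is limited). The gripper opens to 91 mm and grips with 3 to 60 N. Pads are 32 mm wide; open, the fingers measure 118 mm over their backs; the gripper's body (76 mm by 178 mm) begins 60 mm behind the grasp point.
Start: joints at [1.291, 0.379, 1.734, -0, 1.028, -0.033], TCP at [0.171, 0.679, 0.214] pointing down, gripper open.
Joint ranges: [-2.77, 2.77], [-0.74, 2.19], [0, 2.66], [-1.06, 4.2], [0.31, 2.87], [-3.08, 3.08]. Speed limits (rad/s): [1.89, 1.89, 2.39, 3.14, 3.14, 3.14].

## Interface

Orientations are given as a rotation vector (axis times angle).
In Python, from bench import * gives the robot as it stands. The module is installed in compiled form; this text tells all that it offers.
- The arm moves only by the tool play_rows, never from a script. Its argument "moves" is a list of rows, each a list of 5 numbers: the shift along the tool's x, y, z in cm, then the turn about the tool's z in rad, then the finger opening in cm, from 0 to 9.12. A call has 1 to 20 rows; each row is the pose to reach, as a shift and turn from the pose commanded when the call began, along the tool's axes at that moment; what a row does not reach only later rows make up. A row lasts 1/12 s, in which the tool goes at most 41.7 mm and 7.16 degrees, less where a joint would pass 70% of its speed; a pose out of reach is approached as far as the arm can. A call with a gripper value outside its range is refused whole. The fingers move at their own pace and stop on an object; the grip force is fixed at half the most. Time passes only in rows, so rows that repeat a pose let the fingers close. It gives the time, the measured TCP pose, the force and the opening at its end, in the units of the state.
- read_state(): the state, without advancing time (a new reading comes with each control period).
- capture(name): name is "side" or "top"; returns the picture (420x560x3 uint8, red, green, blue); there is no depth.
- camera_info(name): a dict with "mtx" (3x3 intrinsics, pixels), "rvec" (rotation vector, rad) and "tvec" (3), from world to camera coordinates, as OpenCV has them. Camera axes: x right, y down, z forward; pixel columns grow to the right and rows downward; lengths in m; the calibration is good to about 2 mm. A picture is of the moment at which its call begins. camera_info takes no time and is no camera call.
- job_done(): hands the job in, once; it reports no verdict.
Trained networks look in the newest picture that a camera, given by its name, has taken for a name from the list of things; names that differ only in an ending like _2 or _b are one class to them, and where a whole thing is asked for, a point or a joint stands for the part that bears it (a point fixed in the world has none). Each returns a list of dicts, best first, with "conf" (0 to 1); they miss things now and then, are a little off and sometimes report something else, mostly with a low value. They report only what shows in the picture. A call takes as long as a camera call.
- recognise(camera, target): "at" ([x, y, z] in m, in world coordinates, good to about 4 mm: the middle of the surface that is visible of it).
- masks_of(camera, target): "mask" (420x560 bool, what is visible of it).
The state is a dict: "time_s": time; "joint_pos": joint angles; "joint_velocities": joint speeds; "effort": joint torques, N m; "eef_pos": TCP position; "orientation": TCP orientation; "wrist_force": force on the tool from outside, world axes, zero at the start; "wrist_torque": the same for the moment, N m; "opening": finger opening in m.
Only numpy, scipy, OpenCV 4.12 (cv2) and the standard library are available. Lean on these libraries where they do the work, as an engineer would, in place of code of your own. Each camera call takes 0.05 s, during which the arm holds its last target.

## Working session

There is one attempt and no reset: what is moved stays moved. The work goes in short steps, Python scripts to look and compute and a tool call to move; the robot and the scene stay as the last step left them, time stands still between calls to the robot, and variables do not carry over. Pictures are saved under pics/ and viewed, and the job is handed in when it is done.

Besides the shell and the picture viewer there is one more tool, called in YAML: its name, and indented under it one key for each argument. play_rows: Moves the arm, as the interface text tells. Its arguments: {"type":"object","properties":{"moves":{"type":"array"}},"required":["moves"]}

```bash
mkdir -p pics
python3 - <<'E'
from bench import *
import cv2,numpy as np
s=read_state();print(s)
for c in("side","top"):
    im=capture(c);cv2.imwrite(f"pics/{c}0.png",im[:,:,::-1]);print(c,camera_info(c))
    for t in("bolt_lug","catch_pad","cover_ramp","carrier","coverslip_box","white_jar","blue_dropper","petri_dish"):
        print(t,[(np.round(d["at"],4).tolist(),round(d["conf"],2)) for d in recognise(c,t)][:2])
E
```

```text
{'time_s': 0.0, 'joint_pos': array([ 1.29069745e+00,  3.79424526e-01,  1.73479439e+00, -1.60972738e-05,
        1.02853161e+00, -3.32550522e-02]), 'joint_velocities': array([-0.00042745,  0.00122696,  0.00131131,  0.00028616,  0.00063999,
       -0.00040903]), 'effort': array([-4.73856489e-03, -7.63731980e+01, -4.34358215e+01,  6.49569975e-02,
        4.26604261e-02, -8.54940004e-05]), 'eef_pos': array([0.17090463, 0.67838665, 0.21327036]), 'orientation': array([ 2.47746815e+00,  1.93064903e+00, -1.45794613e-03]), 'wrist_force': array([-0.31622348, -0.53247048, -0.10425635]), 'wrist_torque': array([-0.02714657, -0.00210281,  0.00565407]), 'opening': 0.09130561808347361}
side {'mtx': array([[472.72580454,   0.        , 273.71647306],
       [  0.        , 472.72580454, 212.48124706],
       [  0.        ,   0.        ,   1.        ]]), 'rvec': array([ 2.11708008, -1.71163865,  0.45663958]), 'tvec': array([-0.03223963,  0.48399027,  0.9514252 ])}
bolt_lug [([0.5114, 0.1361, 0.1084], 0.76), ([0.4434, 0.3264, 0.0527], 0.31)]
catch_pad [([0.4964, 0.1975, 0.1226], 0.58), ([0.5076, 0.1964, 
[... 262 characters left out ...]
4118, 0.0879, 0.0143], 0.56), ([0.6153, 0.1637, 0.088], 0.47)]
top {'mtx': array([[383.16626672,   0.        , 281.93971712],
       [  0.        , 383.16626672, 208.68057295],
       [  0.        ,   0.        ,   1.        ]]), 'rvec': array([ 2.1654165 , -2.18255395,  0.14134889]), 'tvec': array([0.08715873, 0.52327804, 1.01189232])}
bolt_lug [([0.5162, 0.1451, 0.102], 0.71)]
catch_pad [([0.5039, 0.1967, 0.122], 0.71)]
cover_ramp [([0.6131, 0.1674, 0.0881], 0.84)]
carrier [([0.545, 0.2017, 0.0925], 0.72)]
coverslip_box [([0.4608, 0.2633, 0.1091], 0.67)]
white_jar [([0.3809, 0.2068, 0.0527], 0.55)]
blue_dropper [([0.4477, 0.3296, 0.052], 0.52)]
petri_dish [([0.4115, 0.0909, 0.0188], 0.77)]
```

Run:
```python
import cv2
a=cv2.imread("pics/side0.png");b=cv2.imread("pics/top0.png")
cv2.imwrite("pics/side0c.png",cv2.resize(a[120:400,100:473],(800,600),interpolation=2))
cv2.imwrite("pics/top0c.png",cv2.resize(b[130:355,130:430],(800,600),interpolation=2))
```

```text
(no output)
```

View pics/side0.png

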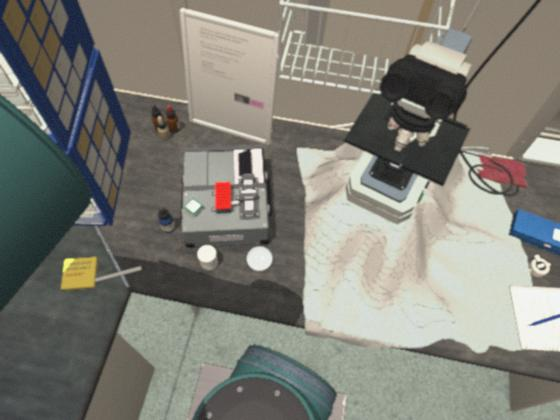

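View pics/side0c.png

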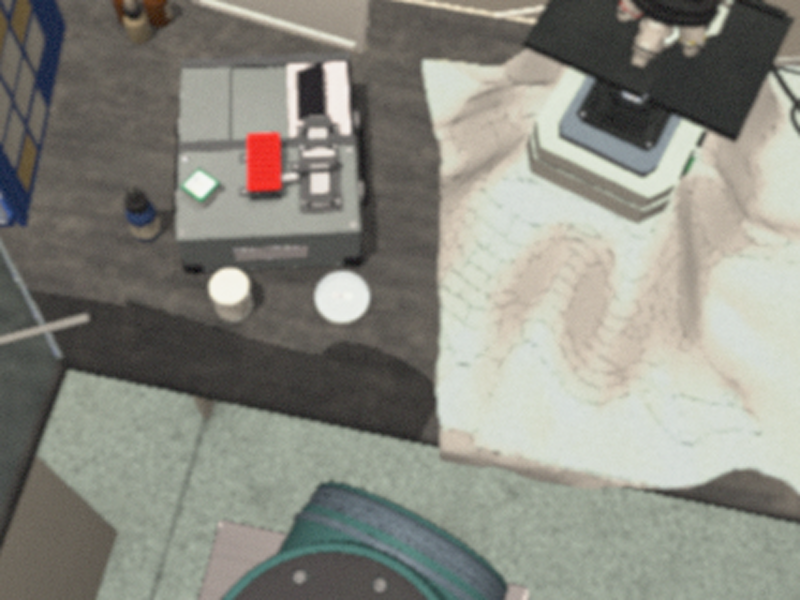

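View pics/top0c.png

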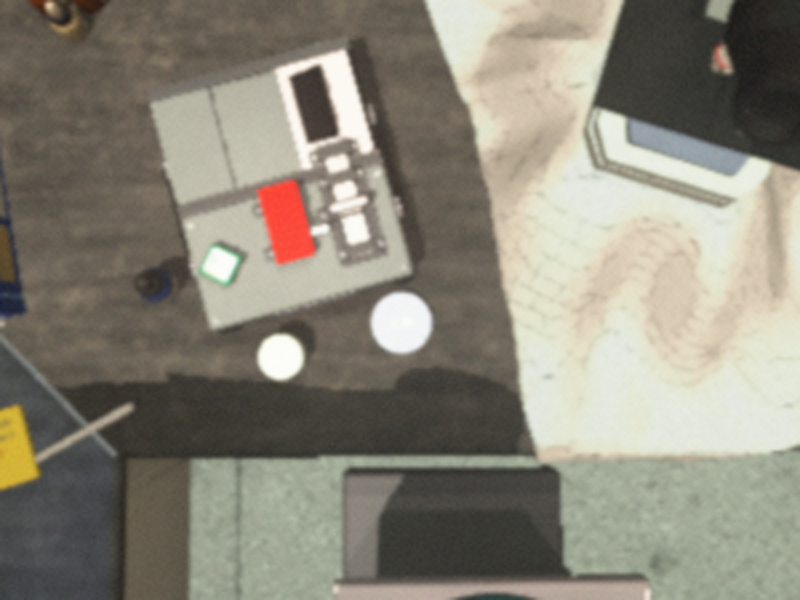

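View pics/top0.png

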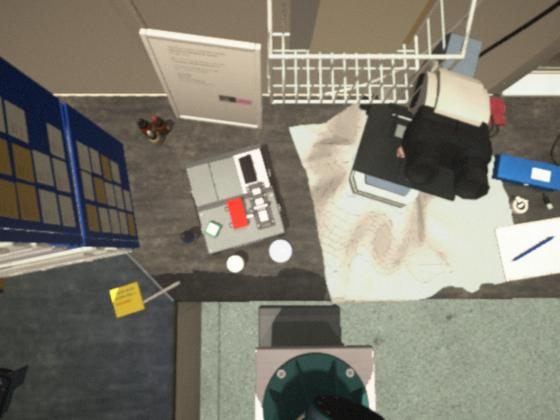

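```bash
cat > h.py <<'E'
from bench import *
import cv2,numpy as np
from scipy.optimize import least_squares
def ray(c,px,z):
    i=camera_info(c);R=cv2.Rodrigues(i["rvec"])[0];t=i["tvec"]
    d=R.T@np.linalg.solve(i["mtx"],[px[0],px[1],1.]);o=-R.T@t
    return o+d*(z-o[2])/d[2]
def proj(c,P):
    i=camera_info(c);return cv2.projectPoints(np.atleast_2d(np.float64(P)),i["rvec"],i["tvec"],i["mtx"],None)[0][:,0]
E
python3 - <<'E'
from h import *
for c in("top","side"):
    s,ox,oy=((8/3,130,130) if c=="top" else (800/373,100,120))
    P=dict(top=[(150,100),(350,38),(410,272),(213,328)],side=[(180,68),(350,60),(360,235),(178,240)])[c]
    W=[ray(c,(x/s+ox,y/s+oy),.092)[:2] for x,y in P]
    print(c,np.round(W,4).tolist())
    W=np.array(W);
    print([round(float(np.linalg.norm(W[i]-W[i-1])),4) for i in range(4)])
    im=cv2.imread(f"pics/{c}0.png").astype(int)
    m=((im[:,:,2]>150)&(im[:,:,1]<70)&(im[:,:,0]<70)).astype(np.uint8)
    m[:150]=0
    n,l,st,ce=cv2.connectedComponentsWithStats(m);k=1+np.argmax(st[1:,4]);print(st[k])
    cs=max(cv2.findContours((l==k).astype(np.uint8),0,1)[0],key=len)[:,0]
    Q=np.float32([ray(c,p,.122)[:2]*1000 for p in cs]);print(cv2.minAreaRect(Q))
    for t in("catch_pad","bolt_lug","cover_ramp"):
        for d in masks_of(c,t)[:1]:
            cs=max(cv2.findContours(d["mask"].astype(np.uint8),0,1)[0],key=len)[:,0]
            print(t,d["conf"],cs.min(0),cs.max(0),cv2.minAreaRect(np.float32([ray(c,p,{"catch_pad":.122,"bolt_lug":.11,"cover_ramp":.1}[t])[:2]*1000 for p in cs])))
E
```

```text
top [[0.6248, 0.3288], [0.6852, 0.1365], [0.4575, 0.0803], [0.4064, 0.2659]]
[0.2272, 0.2016, 0.2345, 0.1925]
[229 200  11   7  26]
((528.9601440429688, 203.25624084472656), (12.24697494506836, 21.945138931274414), 26.52996826171875)
catch_pad 0.57 [226 197] [252 228] ((506.6834411621094, 188.72311401367188), (72.51544189453125, 53.07324981689453), 16.133705139160156)
bolt_lug 0.83 [249 198] [267 220] ((513.2830810546875, 136.98660278320312), (52.41230392456055, 45.42333984375), 53.54138946533203)
cover_ramp 0.63 [233 149] [268 192] ((614.4473266601562, 163.2057342529297), (100.89159393310547, 68.66523742675781), 15.4130859375)
side [[0.6211, 0.331], [0.6758, 0.138], [0.4509, 0.0771], [0.4035, 0.2663]]
[0.227, 0.2007, 0.233, 0.195]
[216 183  15  26 372]
((500.9718017578125, 195.01983642578125), (68.83783721923828, 32.939422607421875), 14.438411712646484)
catch_pad 0.86 [215 181] [237 209] ((504.4288330078125, 188.69285583496094), (76.66207885742188, 50.69937515258789), 15.311960220336914)
bolt_lug 0.89 [235 188] [255 208] ((515.5916137695312, 139.2203369140625), (51.003639221191406, 48.91044616699219), 60.275997161865234)
cover_ramp 0.96 [234 148] [263 184] ((609.9339599609375, 161.6110076904297), (107.26390075683594, 69.07502746582031), 16.678178787231445)
```

```bash
cat >> h.py <<'E'
def C2W(p,pose):
    x,y,a=pose;p=np.atleast_2d(np.float64(p));c,s=np.cos(a),np.sin(a)
    return np.c_[x+c*p[:,0]-s*p[:,1],y+s*p[:,0]+c*p[:,1],p[:,2]]
def redmask(c,im):
    hsv=cv2.cvtColor(im,cv2.COLOR_RGB2HSV)
    m=(((hsv[:,:,0]<8)|(hsv[:,:,0]>172))&(hsv[:,:,1]>150)&(hsv[:,:,2]>120)).astype(np.uint8)
    q=proj(c,[.505,.193,.12])[0].astype(int)
    k=np.zeros_like(m);cv2.circle(k,tuple(int(v) for v in q),30,1,-1)
    return m*k
E
cat > ov.py <<'E'
from h import *
import sys
def overlay(imf,c,pose,lugx,rampx,rampy,out,bolt=0,S=6,half=(66,50),zc=.1):
    im=cv2.imread(imf);q=proj(c,C2W([-.02,0,zc],pose))[0]
    x0,y0=(q-np.array(half)).astype(int)
    cr=cv2.resize(im[y0:y0+2*half[1],x0:x0+2*half[0]],None,fx=S,fy=S,interpolation=2)
    def L(P,col,cl=True):
        p=((proj(c,C2W(P,pose))-[x0,y0]+.5)*S).astype(np.int32)
        cv2.polylines(cr,[p.reshape(-1,1,2)],cl,col,1,cv2.LINE_AA)
    L([(-.136,-.1,.092),(.104,-.1,.092),(.104,.1,.092),(-.136,.1,.092)],(0,255,255))
    L([(-.018,-.1,.092),(-.018,.1,.092)],(0,255,255),False)
    px=PADX
    L([(px-.036,-.016,.122),(px+.036,-.016,.122),(px+.036,.02,.122),(px-.036,.02,.122)],(255,255,0))
    z=ZL
    L([(lugx,-.076,z+.008),(lugx,-.04,z+.008),(lugx-.008,-.04,z+.008),(lugx-.008,-.076,z+.008)],(0,255,0))
    L([(rampx-.035,rampy,ZR-.008),(rampx+.035,rampy,ZR-.008),(rampx+.035,rampy,ZR+.008),(rampx-.035,rampy,ZR+.008)],(255,0,255))
    cv2.imwrite(out,cr)
E
python3 - <<'E'
import ov
from h import *
for c in("top","side"):
    im=cv2.imread(f"pics/{c}0.png")[:,:,::-1].copy()
    m=redmask(c,im);cs=max(cv2.findContours(m,0,1)[0],key=len)[:,0]
    print(c,m.sum(),cs.min(0),cs.max(0),cv2.minAreaRect(np.float32([ray(c,p,.122)[:2]*1000 for p in cs])))
    ys,xs=np.nonzero(m);print(ray(c,(xs.mean(),ys.mean()),.122))
pose=(.556,.2073,np.deg2rad(15.5))
ov.PADX=-.055;ov.ZL=.122+.004;ov.ZR=.1
for c in("top","side"): ov.overlay(f"pics/{c}0.png",c,pose,-.055,.04,-.065,f"pics/ov_{c}1.png")
E
```

```text
top 422 [227 198] [247 228] ((504.7330627441406, 195.3382110595703), (71.20818328857422, 35.996795654296875), 15.2219820022583)
[0.50463873 0.19530874 0.122     ]
side 401 [215 182] [230 209] ((501.03094482421875, 195.78433227539062), (73.14026641845703, 35.2252197265625), 15.311993598937988)
[0.50083806 0.19516043 0.122     ]
```

View pics/ov_top1.png

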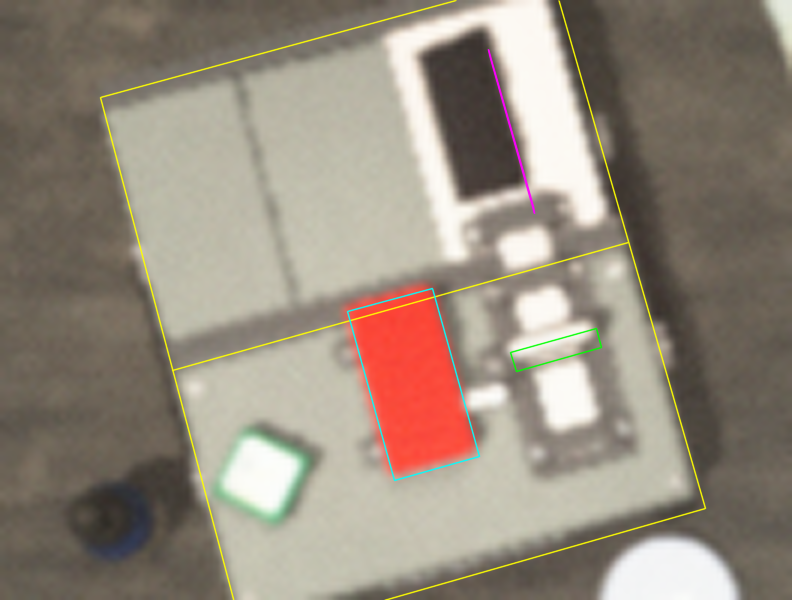

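View pics/ov_side1.png

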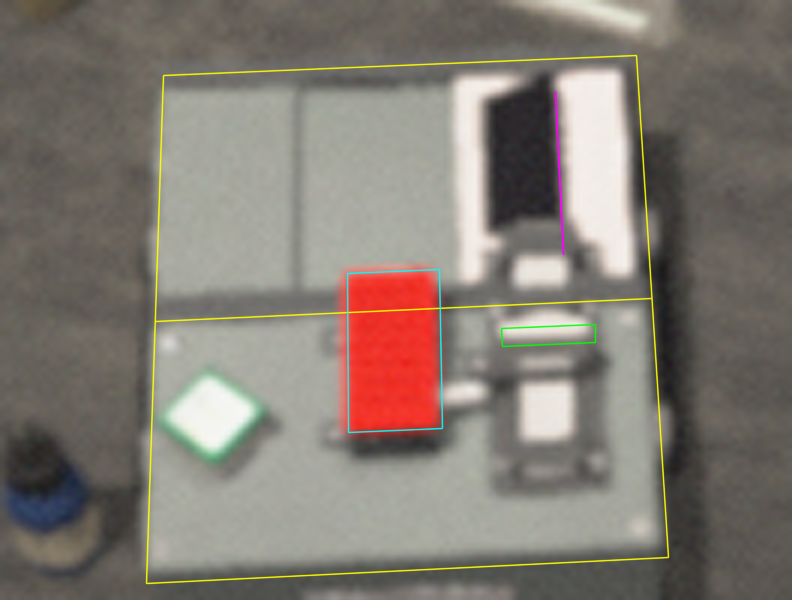

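```bash
cat > ov2.py <<'E'
from h import *
def ov(c,padw,yaw,lx,rx,ry,out,S=10):
    im=cv2.imread(f"pics/{c}0.png")
    pose=(padw[0],padw[1],yaw)  # frame: pad centre, z absolute
    q=proj(c,C2W([.03,-.05,.11],pose))[0];hw=(40,30)
    x0,y0=(q-np.array(hw)).astype(int)
    cr=cv2.resize(im[y0:y0+60,x0:x0+80],None,fx=S,fy=S,interpolation=2)
    def L(P,col):
        p=((proj(c,C2W(P,pose))-[x0,y0]+.5)*S).astype(np.int32)
        cv2.polylines(cr,[p.reshape(-1,1,2)],True,col,1,cv2.LINE_AA)
    L([(-.036,-.018,.122),(.036,-.018,.122),(.036,.018,.122),(-.036,.018,.122)],(255,255,0))
    a,b=-.078,-.042
    L([(lx,a,.134),(lx,b,.134),(lx-.008,b,.134),(lx-.008,a,.134)],(0,255,0))
    L([(lx,a,.134),(lx,b,.134),(lx,b,.109),(lx,a,.109)],(0,0,255))
    L([(rx-.035,ry,.0905),(rx+.035,ry,.0905),(rx+.035,ry,.1065),(rx-.035,ry,.1065)],(255,0,255))
    cv2.imwrite(out,cr)
E
python3 - <<'E'
from h import *
import ov2
for c in("top","side"):
    i=camera_info(c);print(c,-cv2.Rodrigues(i["rvec"])[0].T@i["tvec"])
y=np.deg2rad(15.2)
ov2.ov("top",(.5046,.1953),y,.004,.1,-.066,"pics/o2t.png")
ov2.ov("side",(.5008,.1952),y,.004,.1,-.066,"pics/o2s.png")
E
```

```text
top [0.40976636 0.10401931 1.0614208 ]
side [-0.03151997 -0.0243144   1.06719782]
```

View pics/o2t.png

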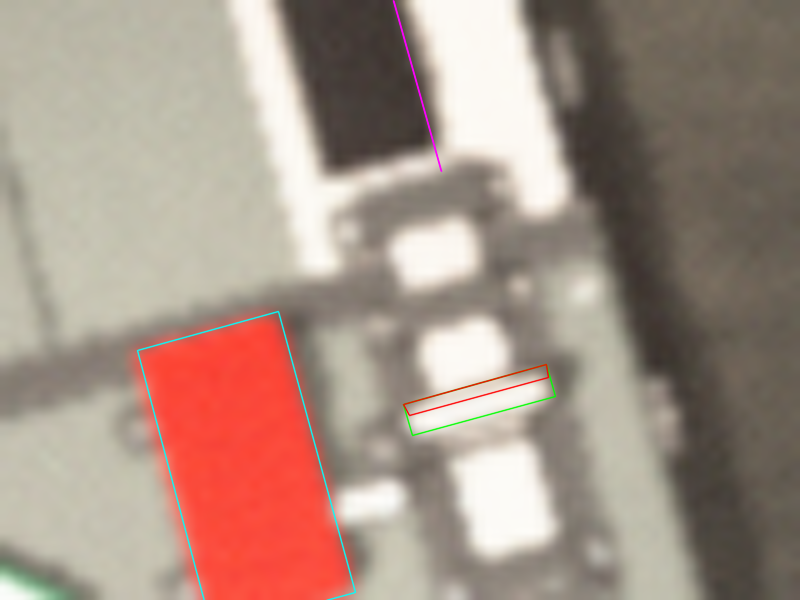

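View pics/o2s.png

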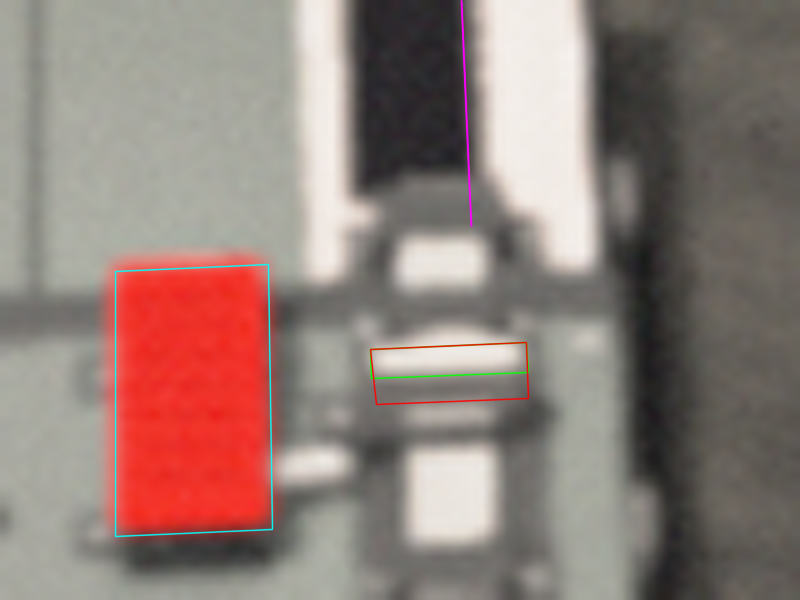

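```bash
cat >> h.py <<'E'
from scipy.spatial.transform import Rotation as Ro
YAW=np.deg2rad(15.2);PAD=np.array([.503,.1953])
def cf(x,y,z): # pad-frame -> world
    return C2W([x,y,z],(PAD[0],PAD[1],YAW))[0]
def rel(P,th=None):
    s=read_state();R=Ro.from_rotvec(s["orientation"]).as_matrix()
    d=R.T@(np.array(P)-s["eef_pos"])*100
    now=np.arctan2(R[1,0],R[0,0])
    t=0 if th is None else -((th-now+np.pi)%(2*np.pi)-np.pi)
    return np.round(d,2),round(t,4)
def here():
    s=read_state();R=Ro.from_rotvec(s["orientation"]).as_matrix()
    d=s["eef_pos"]-np.array([*PAD,0]);c,n=np.cos(YAW),np.sin(YAW)
    print("t",round(s["time_s"],2),"world",s["eef_pos"].round(4),"padframe",np.round([c*d[0]+n*d[1],-n*d[0]+c*d[1],d[2]],4),
     "th",np.rad2deg(np.arctan2(R[1,0],R[0,0])).round(2),"tilt",R[2,2].round(5),"F",s["wrist_force"].round(2),"Fc",np.round([c*s["wrist_force"][0]+n*s["wrist_force"][1],-n*s["wrist_force"][0]+c*s["wrist_force"][1]],2),"op",s["opening"].round(4))
E
python3 - <<'E'
from h import *
print(ray("side",(110,222),0),ray("top",(137,247),0),ray("side",(130,128),0))
here()
T=cf(.026,-.030,.18);print(T,rel(T,YAW+np.pi/2))
E
```

```text
[0.43217107 0.4823737  0.        ] [0.42422517 0.48019289 0.        ] [0.72915906 0.53840066 0.        ]Traceback (most recent call last):
  File "<stdin>", line 3, in <module>
  File "h.py", line 33, in here
    "th",np.rad2deg(np.arctan2(R[1,0],R[0,0])).round(2),"tilt",R[2,2].round(5),"F",s["wrist_force"].round(2),"Fc",np.round([c*s["wrist_force"][0]+n*s["wrist_force"][1],-n*s["wrist_force"][0]+c*s["wrist_force"][1]],2),"op",s["opening"].round(4))
                                                                                                                                                                                                                              ^^^^^^^^^^^^^^^^^^
AttributeError: 'float' object has no attribute 'round'
```

```bash
sed -i 's/s\["opening"\].round(4)/round(float(s["opening"]),4)/' h.py
python3 - <<'E'
from h import *
here()
print(rel([.32,.35,.213],YAW+np.pi/2))
T=cf(.026,-.030,.19);print(T,rel(T,YAW+np.pi/2))
E
```

```text
t 1.2 world [0.1711 0.6788 0.2139] padframe [-0.1936  0.5536  0.2139] th 75.86 tilt -1.0 F [ 0.02 -0.37  0.13] Fc [-0.08 -0.37] op 0.0913
(array([-28.24,  22.48,   0.09]), np.float64(-0.5121))
[0.5359561  0.17316642 0.19      ] (array([-40.12,  47.74,   2.39]), np.float64(-0.5121))
```

play_rows:
  moves:
    - [-2.8, 2.2, 0, 0, 9.1]
    - [-5.6, 4.5, 0, 0, 9.0]
    - [-8.5, 6.7, 0, -0.05, 8]
    - [-11.3, 9, 0, -0.1, 7]
    - [-14.1, 11.2, 0, -0.15, 6]
    - [-16.9, 13.5, 0, -0.2, 5]
    - [-19.8, 15.7, 0, -0.25, 4.65]
    - [-22.6, 18, 0, -0.3, 4.65]
    - [-25.4, 20.2, 0, -0.35, 4.65]
    - [-28.2, 22.5, 0, -0.4, 4.65]
    - [-29.4, 25, 0, -0.43, 4.65]
    - [-30.6, 27.5, 0, -0.46, 4.65]
    - [-31.8, 30, 0, -0.512, 4.65]
    - [-33, 32.5, 0, -0.512, 4.65]
    - [-34.2, 35, 0, -0.512, 4.65]
    - [-35.4, 37.5, 0, -0.512, 4.65]
    - [-36.6, 40, 0, -0.512, 4.65]
    - [-37.8, 42.7, 0.4, -0.512, 4.65]
    - [-39, 45.2, 1.4, -0.512, 4.65]
    - [-40.1, 47.7, 2.4, -0.512, 4.65]

```text
time_s: 2.87
eef_pos: [0.537, 0.1723, 0.1901]
orientation: [1.908, 2.495, 0.002]
wrist_force: [-0.1, 0.3, -0.3]
opening: 0.0465
```

Run:
```python
from h import *
here()
for c in("side","top"):
    im=capture(c);cv2.imwrite(f"pics/{c}1.png",cv2.resize(im[120:260,160:345],(740,560),interpolation=2)[:,:,::-1])
T=cf(.026,-.030,.15);print(T,rel(T,YAW+np.pi/2))
```

```text
t 2.87 world [0.537  0.1723 0.1901] padframe [ 0.0268 -0.0311  0.1901] th 105.18 tilt -1.0 F [-0.08  0.34 -0.35] Fc [0.01 0.35] op 0.0465
[0.5359561  0.17316642 0.15      ] (array([ 0.21, -0.09,  3.88]), np.float64(-0.0025))
```

View pics/side1.png

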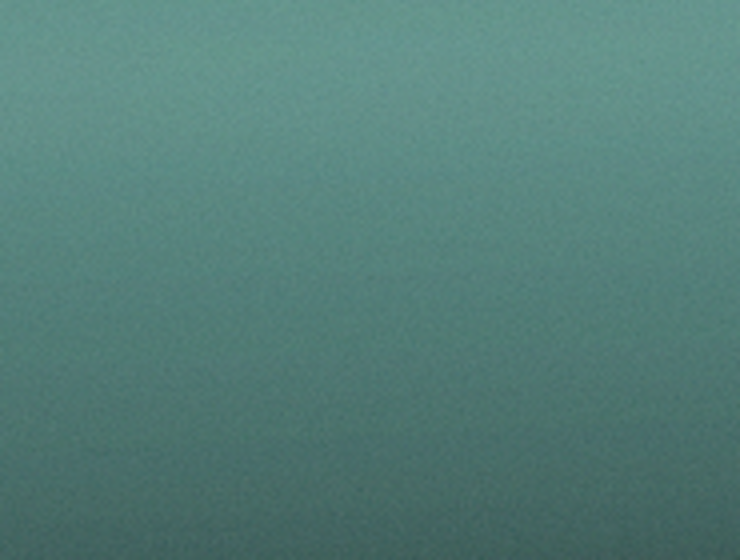

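View pics/top1.png

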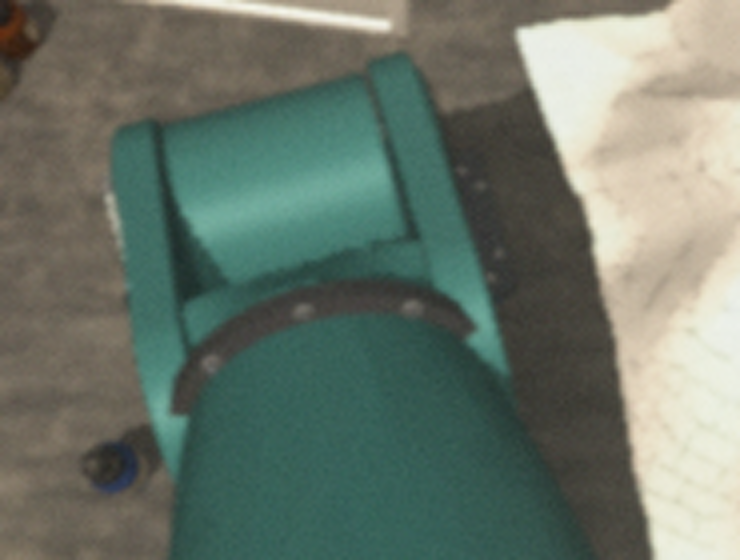

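play_rows:
  moves:
    - [0.1, 0, 1.5, 0, 4.65]
    - [0.1, 0, 3, 0, 4.65]
    - [0.1, 0, 4, 0, 4.65]
    - [0.1, 0, 5, 0, 4.65]
    - [0.1, 0, 5.7, 0, 4.65]
    - [0.1, 0, 6.2, 0, 4.65]
    - [0.1, 0, 6.4, 0, 4.65]
    - [0.1, 0, 6.4, 0, 4.65]

```text
time_s: 3.63
eef_pos: [0.5353, 0.1745, 0.1257]
orientation: [-1.908, -2.496, 0.0]
wrist_force: [0.1, -0.2, 1.2]
opening: 0.0464
```

play_rows:
  moves:
    - [0, 0, 0.1, 0, 4.65]
    - [0, 0, 0.2, 0, 4.65]
    - [0, 0, 0.3, 0, 4.65]
    - [0, 0, 0.4, 0, 4.65]
    - [0, 0, 0.5, 0, 4.65]
    - [0, 0, 0.6, 0, 4.65]
    - [0, 0, 0.6, 0, 4.65]
    - [0, 0, 0.6, 0, 4.65]

```text
time_s: 4.3
eef_pos: [0.5355, 0.1744, 0.1201]
orientation: [1.908, 2.496, 0.0]
wrist_force: [-0.3, -0.3, 4.0]
opening: 0.0468
```

play_rows:
  moves:
    - [0, 0, 0.1, 0, 4.65]
    - [0, 0, 0.2, 0, 4.65]
    - [0, 0, 0.3, 0, 4.65]
    - [0, 0, 0.4, 0, 4.65]
    - [0, 0, 0.5, 0, 4.65]
    - [0, 0, 0.55, 0, 4.65]
    - [0, 0, 0.55, 0, 4.65]
    - [0, 0, 0.55, 0, 4.65]

```text
time_s: 4.97
eef_pos: [0.5355, 0.1744, 0.1146]
orientation: [1.908, 2.495, 0.0]
wrist_force: [-1.1, -0.8, 6.5]
opening: 0.0466
```

Run:
```python
from h import *
here()
```

```text
t 4.97 world [0.5355 0.1744 0.1146] padframe [ 0.0259 -0.0287  0.1146] th 105.19 tilt -1.0 F [-1.15 -0.83  6.47] Fc [-1.32 -0.5 ] op 0.0466
```

play_rows:
  moves:
    - [0, -0.1, 0, 0, 4.65]
    - [0, -0.2, 0, 0, 4.65]
    - [0, -0.3, 0, 0, 4.65]
    - [0, -0.4, 0, 0, 4.65]
    - [0, -0.5, 0, 0, 4.65]
    - [0, -0.6, 0, 0, 4.65]
    - [0, -0.7, 0, 0, 4.65]
    - [0, -0.8, 0, 0, 4.65]
    - [0, -0.9, 0, 0, 4.65]
    - [0, -1.0, 0, 0, 4.65]
    - [0, -1.0, 0, 0, 4.65]

```text
time_s: 5.88
eef_pos: [0.5275, 0.1723, 0.1153]
orientation: [1.907, 2.493, 0.005]
wrist_force: [5.8, 1.9, 5.7]
opening: 0.0465
```

Run:
```python
from h import *
here()
```

```text
t 5.88 world [0.5275 0.1723 0.1153] padframe [ 0.0176 -0.0286  0.1153] th 105.18 tilt -0.99999 F [5.8  1.87 5.66] Fc [6.09 0.28] op 0.0465
```

play_rows:
  moves:
    - [0, 0, 0.05, 0, 4.65]
    - [0, -0.1, 0.05, 0, 4.65]
    - [0, -0.2, 0.05, 0, 4.65]
    - [0, -0.3, 0.05, 0, 4.65]
    - [0, -0.4, 0.05, 0, 4.65]
    - [0, -0.5, 0.05, 0, 4.65]
    - [0, -0.5, 0.05, 0, 4.65]

```text
time_s: 6.47
eef_pos: [0.5228, 0.171, 0.1149]
orientation: [1.907, 2.493, 0.006]
wrist_force: [6.1, 2.0, 7.4]
opening: 0.0466
```

Run:
```python
from h import *
here()
```

```text
t 6.47 world [0.5228 0.171  0.1149] padframe [ 0.0127 -0.0286  0.1149] th 105.18 tilt -0.99999 F [6.09 1.99 7.38] Fc [6.4  0.32] op 0.0466
```

play_rows:
  moves:
    - [0, -0.1, 0, 0, 4.65]
    - [0, -0.2, 0, 0, 4.65]
    - [0, -0.3, 0, 0, 4.65]
    - [0, -0.4, 0, 0, 4.65]
    - [0, -0.5, 0, 0, 4.65]
    - [0, -0.6, 0, 0, 4.65]
    - [0, -0.7, 0, 0, 4.65]
    - [0, -0.8, 0, 0, 4.65]
    - [0, -0.9, 0, 0, 4.65]
    - [0, -1.0, 0, 0, 4.65]
    - [0, -1.1, 0, 0, 4.65]
    - [0, -1.2, 0, 0, 4.65]
    - [0, -1.3, 0, 0, 4.65]
    - [0, -1.4, 0, 0, 4.65]
    - [0, -1.4, 0, 0, 4.65]

```text
time_s: 7.72
eef_pos: [0.5093, 0.1673, 0.1149]
orientation: [1.907, 2.493, 0.006]
wrist_force: [5.3, 1.0, 5.7]
opening: 0.0464
```

Run:
```python
from h import *
here()
```

```text
t 7.72 world [0.5093 0.1673 0.1149] padframe [-0.0012 -0.0287  0.1149] th 105.18 tilt -0.99999 F [5.33 1.01 5.68] Fc [ 5.41 -0.43] op 0.0464
```

play_rows:
  moves:
    - [0, -0.05, 0, 0, 4.65]
    - [0, -0.1, 0, 0, 4.65]
    - [0, -0.15, 0, 0, 4.65]
    - [0, -0.2, 0, 0, 4.65]
    - [0, -0.25, 0, 0, 4.65]
    - [0, -0.3, 0, 0, 4.65]
    - [0, -0.3, 0, 0, 4.65]

```text
time_s: 8.3
eef_pos: [0.508, 0.1669, 0.1152]
orientation: [1.905, 2.492, 0.01]
wrist_force: [16.0, 3.5, -2.9]
opening: 0.0464
```

play_rows:
  moves:
    - [0, -0.05, 0, 0, 4.65]
    - [0, -0.1, 0, 0, 4.65]
    - [0, -0.15, 0, 0, 4.65]
    - [0, -0.2, 0, 0, 4.65]
    - [0, -0.2, 0, 0, 4.65]

```text
time_s: 8.72
eef_pos: [0.5077, 0.1669, 0.1155]
orientation: [1.903, 2.49, 0.015]
wrist_force: [25.0, 6.4, -11.4]
opening: 0.047
```

Run:
```python
from h import *
here()
```

```text
t 8.72 world [0.5077 0.1669 0.1155] padframe [-0.0029 -0.0287  0.1155] th 105.23 tilt -0.99993 F [ 24.99   6.36 -11.4 ] Fc [25.78 -0.41] op 0.047
```

play_rows:
  moves:
    - [0, 0.15, 0, 0, 4.65]
    - [0, 0.25, 0, 0, 4.65]
    - [0, 0.25, -0.2, 0, 4.65]
    - [0, 0.25, -0.4, 0, 4.65]
    - [0, 0.25, -0.6, 0, 4.65]
    - [0, 0.25, -0.8, 0, 4.65]
    - [0, 0.25, -1.0, 0, 4.65]
    - [0, 0.25, -1.2, 0, 4.65]
    - [0, 0.3, -1.6, 0, 4.65]
    - [0, 0.5, -2.2, 0, 4.65]
    - [0, 0.7, -3.2, 0, 4.65]
    - [0, 1, -4.5, 0, 4.65]
    - [0, 1, -6.5, 0, 4.65]
    - [0, 1, -6.5, 0, 4.65]

```text
time_s: 9.88
eef_pos: [0.5137, 0.1685, 0.1823]
orientation: [1.907, 2.494, 0.005]
wrist_force: [0.3, -0.6, 0.1]
opening: 0.0463
```

Run:
```python
from h import *
here()
```

```text
t 9.88 world [0.5137 0.1685 0.1823] padframe [ 0.0033 -0.0287  0.1823] th 105.19 tilt -0.99999 F [ 0.28 -0.59  0.12] Fc [ 0.12 -0.64] op 0.0463
```

play_rows:
  moves:
    - [1, -0.8, -0.5, 0, 4.65]
    - [3, -2, -1.5, 0, 4]
    - [6, -3.6, -2, 0, 3]
    - [9, -5.2, -2, 0, 2]
    - [12, -6.8, -2, 0, 1]
    - [15, -8.5, -2, 0, 0]
    - [18, -10.2, -2, 0, 0]
    - [21, -12, -2, 0, 0]
    - [23, -13.3, -2, 0, 0]
    - [23, -13.3, -2, 0, 0]

```text
time_s: 10.72
eef_pos: [0.32, 0.3568, 0.1985]
orientation: [-1.904, -2.498, 0.002]
wrist_force: [0.8, -0.4, 0.5]
opening: 0.0006
```

Run:
```python
from h import *
here()
for c in("side","top"):
    im=capture(c);cv2.imwrite(f"pics/{c}0.png",im[:,:,::-1]);
    m=redmask(c,im);ys,xs=np.nonzero(m);print(m.sum(),ray(c,(xs.mean(),ys.mean()),.122)) 
import ov2
y=YAW
ov2.ov("top",(.5046,.1953),y,.0045-.0245,.105,-.067,"pics/o3t.png")
ov2.ov("side",(.5008,.1952),y,.0045-.0245,.105,-.067,"pics/o3s.png")
```

```text
t 10.72 world [0.32   0.3568 0.1985] padframe [-0.1343  0.2038  0.1985] th 105.35 tilt -1.0 F [ 0.81 -0.37  0.46] Fc [ 0.68 -0.57] op 0.0006
0 [nan nan nan]
422 [0.50463873 0.19530874 0.122     ]<stdin>:5: RuntimeWarning: Mean of empty slice.
  ret = ret.dtype.type(ret / rcount)
```

View pics/o3t.png

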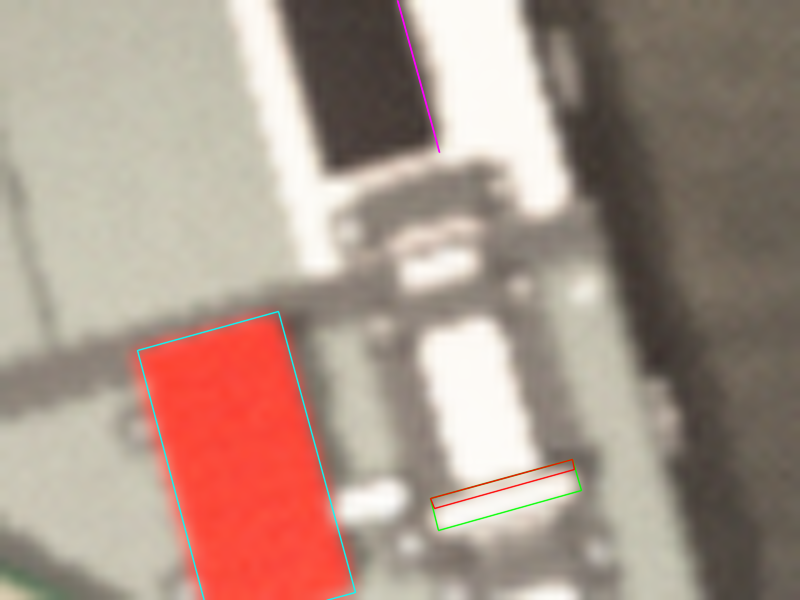

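View pics/o3s.png

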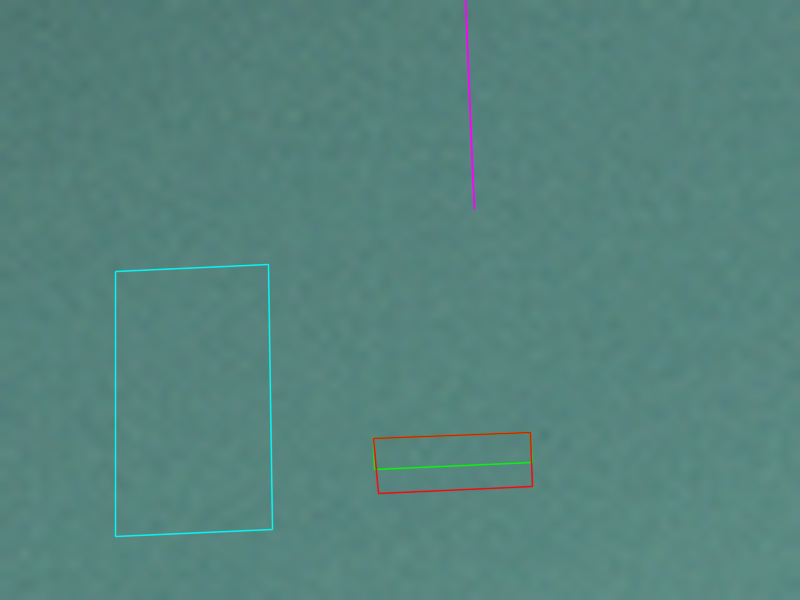

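Run:
```python
from h import *
here()
for z in(.1985,.11):
    T=cf(.11,-.0885,z);print(T,rel(T,YAW+np.pi/2))
```

```text
t 10.82 world [0.3222 0.3553 0.1986] padframe [-0.1325  0.2018  0.1986] th 105.31 tilt -1.0 F [ 0.23 -0.23 -0.77] Fc [ 0.16 -0.28] op 0.0006
[0.63235556 0.13873685 0.1985    ] (array([-29.08,  24.19,   0.  ]), np.float64(0.002))
[0.63235556 0.13873685 0.11      ] (array([-29.07,  24.2 ,   8.85]), np.float64(0.002))
```

play_rows:
  moves:
    - [-2, 1.6, 0, 0, 0]
    - [-5, 4.1, 0, 0, 0]
    - [-8, 6.6, 0, 0, 0]
    - [-11, 9.1, 0, 0, 0]
    - [-14, 11.6, 0, 0, 0]
    - [-17, 14.1, 0, 0, 0]
    - [-20, 16.6, 0, 0, 0]
    - [-23, 19.1, 0, 0, 0]
    - [-26, 21.6, 0, 0, 0]
    - [-28, 23.3, 0, 0.002, 0]
    - [-29.1, 24.2, 0, 0.002, 0]
    - [-29.1, 24.2, 2, 0.002, 0]
    - [-29.1, 24.2, 4, 0.002, 0]
    - [-29.1, 24.2, 6, 0.002, 0]
    - [-29.1, 24.2, 7.5, 0.002, 0]
    - [-29.1, 24.2, 8.5, 0.002, 0]
    - [-29.1, 24.2, 8.9, 0.002, 0]
    - [-29.1, 24.2, 8.9, 0.002, 0]

```text
time_s: 12.32
eef_pos: [0.6329, 0.1377, 0.1093]
orientation: [-1.91, -2.493, 0.001]
wrist_force: [-0.0, -0.1, -0.7]
opening: 0.0002
```

Run:
```python
from h import *
here()
```

```text
t 12.32 world [0.6329 0.1377 0.1093] padframe [ 0.1103 -0.0896  0.1093] th 105.08 tilt -1.0 F [-0.05 -0.13 -0.75] Fc [-0.08 -0.11] op 0.0002
```

Lower in small steps, watching for the plate.

play_rows:
  moves:
    - [0, 0, 0.2, 0, 0]
    - [0, 0, 0.4, 0, 0]
    - [0, 0, 0.6, 0, 0]
    - [0, 0, 0.8, 0, 0]
    - [0, 0, 1.0, 0, 0]
    - [0, 0, 1.1, 0, 0]
    - [0, 0, 1.1, 0, 0]

```text
time_s: 12.9
eef_pos: [0.6333, 0.1378, 0.0987]
orientation: [-1.911, -2.494, 0.0]
wrist_force: [0.7, 0.1, 0.2]
opening: 0.0006
```

play_rows:
  moves:
    - [0, 0, 0.1, 0, 0]
    - [0, 0, 0.2, 0, 0]
    - [0, 0, 0.3, 0, 0]
    - [0, 0, 0.4, 0, 0]
    - [0, 0, 0.4, 0, 0]

```text
time_s: 13.32
eef_pos: [0.6332, 0.1378, 0.0947]
orientation: [-1.911, -2.494, 0.0]
wrist_force: [-0.2, -0.2, 0.9]
opening: -0.0
```

play_rows:
  moves:
    - [0, 0, 0.1, 0, 0]
    - [0, 0, 0.2, 0, 0]
    - [0, 0, 0.3, 0, 0]
    - [0, 0, 0.3, 0, 0]

```text
time_s: 13.65
eef_pos: [0.6332, 0.1377, 0.0917]
orientation: [-1.911, -2.494, 0.0]
wrist_force: [0.1, 0.4, -0.1]
opening: 0.0008
```

play_rows:
  moves:
    - [0.2, 0, 0, 0, 0]
    - [0.4, 0, 0, 0, 0]
    - [0.6, 0, 0, 0, 0]
    - [0.8, 0, 0, 0, 0]
    - [1.0, 0, 0, 0, 0]
    - [1.2, 0, 0, 0, 0]
    - [1.4, 0, 0, 0, 0]
    - [1.5, 0, 0, 0, 0]
    - [1.5, 0, 0, 0, 0]

```text
time_s: 14.4
eef_pos: [0.6294, 0.1525, 0.0919]
orientation: [-1.911, -2.494, -0.0]
wrist_force: [0.7, 0.8, 0.3]
opening: -0.0001
```

Run:
```python
from h import *
here()
```

```text
t 14.4 world [0.6294 0.1525 0.0919] padframe [ 0.1108 -0.0745  0.0919] th 105.09 tilt -1.0 F [0.67 0.83 0.28] Fc [0.86 0.62] op -0.0001
```

play_rows:
  moves:
    - [0.1, 0, 0, 0, 0]
    - [0.2, 0, 0, 0, 0]
    - [0.3, 0, 0, 0, 0]
    - [0.4, 0, 0, 0, 0]
    - [0.5, 0, 0, 0, 0]
    - [0.6, 0, 0, 0, 0]
    - [0.7, 0, 0, 0, 0]
    - [0.8, 0, 0, 0, 0]

```text
time_s: 15.07
eef_pos: [0.6273, 0.1601, 0.0919]
orientation: [-1.911, -2.494, 0.0]
wrist_force: [0.2, -1.6, 0.3]
opening: 0.0004
```

Run:
```python
from h import *
here()
im=capture("top");cv2.imwrite("pics/top5.png",cv2.resize(im[120:260,160:345],(740,560),interpolation=2)[:,:,::-1])
here()
```

```text
t 15.07 world [0.6273 0.1601 0.0919] padframe [ 0.1107 -0.0666  0.0919] th 105.08 tilt -1.0 F [ 0.24 -1.64  0.28] Fc [-0.2  -1.64] op 0.0004
t 15.12 world [0.6273 0.1602 0.0919] padframe [ 0.1108 -0.0664  0.0919] th 105.08 tilt -1.0 F [ 0.39 -0.01  0.85] Fc [ 0.37 -0.11] op 0.0005
```

View pics/top5.png

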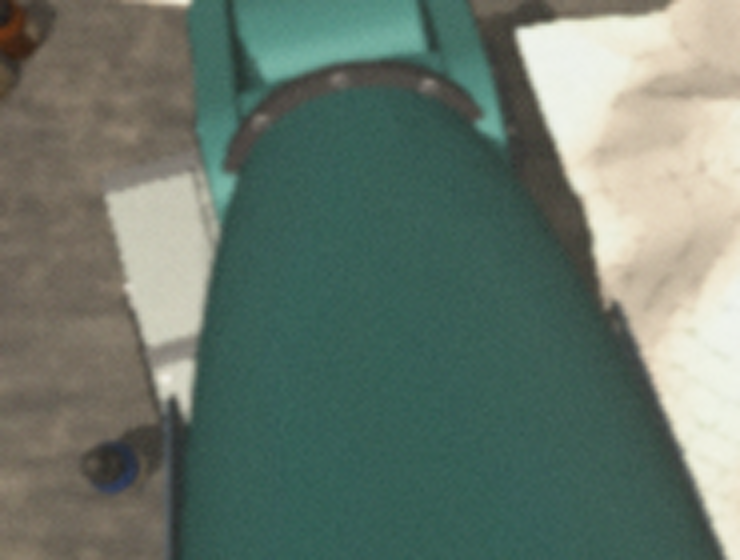

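play_rows:
  moves:
    - [0.2, 0, 0, 0, 0]
    - [0.5, 0, 0, 0, 0]
    - [0.8, 0, 0, 0, 0]
    - [1.1, 0, 0, 0, 0]
    - [1.4, 0, 0, 0, 0]
    - [1.7, 0, 0, 0, 0]
    - [2.0, 0, 0, 0, 0]

```text
time_s: 15.7
eef_pos: [0.622, 0.1796, 0.0919]
orientation: [-1.911, -2.494, 0.0]
wrist_force: [-0.7, -2.3, 0.7]
opening: 0.0003
```

play_rows:
  moves:
    - [0.2, 0, 0, 0, 0]
    - [0.5, 0, 0, 0, 0]
    - [0.8, 0, 0, 0, 0]
    - [1.1, 0, 0, 0, 0]
    - [1.4, 0, 0, 0, 0]
    - [1.7, 0, 0, 0, 0]
    - [2.0, 0, 0, 0, 0]

```text
time_s: 16.28
eef_pos: [0.6169, 0.1989, 0.0919]
orientation: [-1.911, -2.494, 0.0]
wrist_force: [-1.1, -1.7, 0.4]
opening: 0.0004
```

Run:
```python
from h import *
here()
```

```text
t 16.28 world [0.6169 0.1989 0.0919] padframe [ 0.1108 -0.0264  0.0919] th 105.08 tilt -1.0 F [-1.09 -1.67  0.37] Fc [-1.49 -1.33] op 0.0004
```

Steady drag of ~2 N: the cover is sliding. On to the stop.

play_rows:
  moves:
    - [0.2, 0, 0, 0, 0]
    - [0.4, 0, 0, 0, 0]
    - [0.6, 0, 0, 0, 0]
    - [0.8, 0, 0, 0, 0]
    - [1.0, 0, 0, 0, 0]
    - [1.2, 0, 0, 0, 0]
    - [1.2, 0, 0, 0, 0]

```text
time_s: 16.87
eef_pos: [0.6138, 0.2106, 0.092]
orientation: [1.911, 2.494, 0.0]
wrist_force: [0.1, 0.1, 0.1]
opening: 0.0004
```

play_rows:
  moves:
    - [0.1, 0, 0, 0, 0]
    - [0.2, 0, 0, 0, 0]
    - [0.3, 0, 0, 0, 0]
    - [0.4, 0, 0, 0, 0]
    - [0.5, 0, 0, 0, 0]
    - [0.5, 0, 0, 0, 0]

```text
time_s: 17.37
eef_pos: [0.6132, 0.2131, 0.092]
orientation: [1.908, 2.493, -0.003]
wrist_force: [5.1, -21.5, 0.3]
opening: 0.0004
```

Run:
```python
from h import *
here()
```

```text
t 17.37 world [0.6132 0.2131 0.092 ] padframe [ 0.111  -0.0117  0.092 ] th 105.14 tilt -1.0 F [  5.15 -21.52   0.33] Fc [ -0.67 -22.11] op 0.0004
```

play_rows:
  moves:
    - [-0.4, 0, 0, 0, 0]
    - [-1.2, 0, 0, 0, 0]
    - [-1.2, 0, -2, 0, 0]
    - [-1.2, 0, -5, 0, 0]
    - [-1.2, 0, -8, 0, 0]
    - [-0.5, -1, -11, 0, 0]
    - [2, -4, -12, 0, 0]
    - [4.5, -6.8, -12, 0, 0]
    - [7, -9.5, -12, 0, 0]
    - [9.5, -12, -12, 0, 0]
    - [12, -14.5, -12, 0, 0]
    - [14.5, -17, -12, 0, 0]
    - [17, -19.5, -12, 0, 0]
    - [19.5, -22, -12, 0, 0]
    - [21.9, -24.4, -12, 0, 0]
    - [21.9, -24.4, -12, 0, 0]

```text
time_s: 18.7
eef_pos: [0.3163, 0.3646, 0.212]
orientation: [-1.907, -2.495, -0.0]
wrist_force: [-0.1, 0.2, -0.4]
opening: 0.0008
```

play_rows:
  moves:
    - [3, -0.8, 0, 0, 0]
    - [6, -1.5, 0, 0, 0]
    - [9, -2.2, 0, 0, 0]
    - [12, -2.9, 0, 0, 0]
    - [15, -3.6, 0, 0, 0]
    - [18, -4.3, 0, 0, 0]
    - [21, -5, 0, 0, 0]
    - [24, -5.8, 0, 0, 0]
    - [24, -5.8, 0, 0, 0]

```text
time_s: 19.45
eef_pos: [0.2, 0.5834, 0.2122]
orientation: [-1.908, -2.494, -0.002]
wrist_force: [0.1, 0.1, 0.2]
opening: 0.0003
```

Run:
```python
from h import *
here()
for c in("side","top"):
    im=capture(c);x0,y0=(160,130)
    cv2.imwrite(f"pics/{c}9.png",cv2.resize(im[130:280,140:340],(800,600),interpolation=2)[:,:,::-1])
    for t in("coverslip_box","white_jar","blue_dropper","petri_dish","cover_ramp","bolt_lug","catch_pad"):
        print(t,[(np.round(d["at"],4).tolist(),round(d["conf"],2)) for d in recognise(c,t)][:1])
    m=redmask(c,im);ys,xs=np.nonzero(m);print(m.sum(),ray(c,(xs.mean(),ys.mean()),.122))
```

```text
t 19.45 world [0.2    0.5834 0.2122] padframe [-0.1906  0.4539  0.2122] th 105.19 tilt -1.0 F [0.06 0.1  0.24] Fc [0.08 0.08] op 0.0003
coverslip_box [([0.4638, 0.2527, 0.1093], 0.61)]
white_jar [([0.3689, 0.206, 0.0598], 0.61)]
blue_dropper []
petri_dish [([0.4092, 0.0893, 0.0169], 0.74)]
cover_ramp [([0.5972, 0.2275, 0.0915], 0.62)]
bolt_lug [([0.4883, 0.1293, 0.1031], 0.73)]
catch_pad [([0.4959, 0.1984, 0.1237], 0.67)]
416 [0.50187539 0.19567516 0.122     ]
coverslip_box [([0.4596, 0.2599, 0.1103], 0.5)]
white_jar [([0.3803, 0.2081, 0.054], 0.67)]
blue_dropper [([0.4474, 0.3306, 0.0534], 0.72)]
petri_dish [([0.4126, 0.091, 0.0174], 0.65)]
cover_ramp [([0.5922, 0.2266, 0.0901], 0.98)]
bolt_lug [([0.4931, 0.1373, 0.102], 0.92)]
catch_pad [([0.4984, 0.1965, 0.1203], 0.88)]
423 [0.50471834 0.19533861 0.122     ]
```

View pics/side9.png

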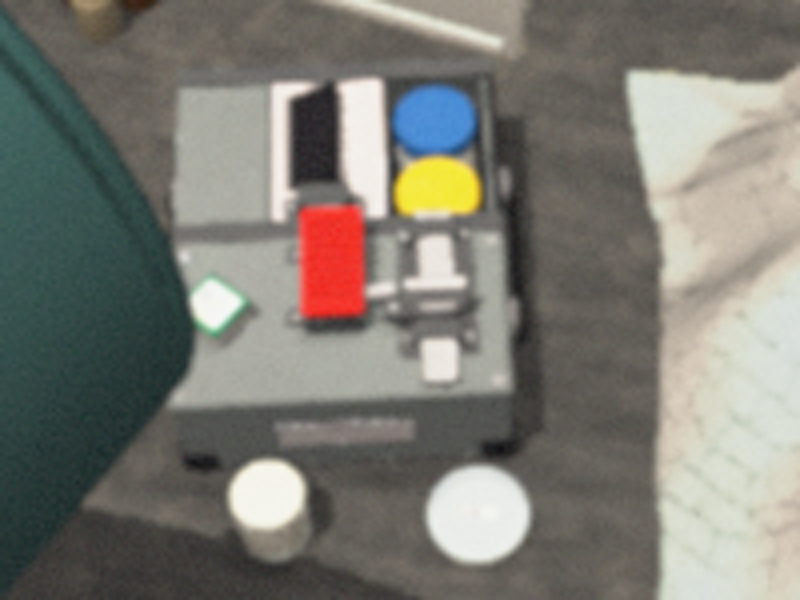

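View pics/top9.png

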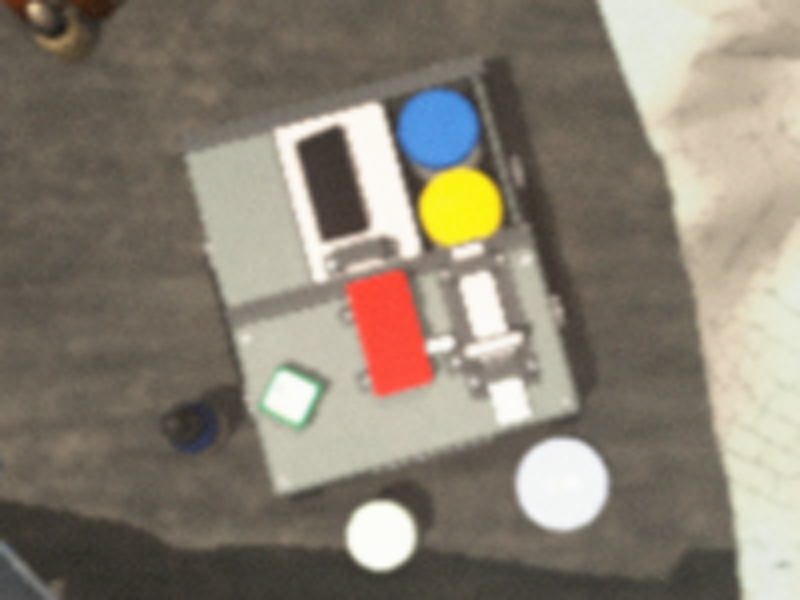

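Run:
```python
from h import *
a=cv2.imread("pics/top0.png")[:,:,::-1].copy();b=capture("top")
def cen(im,P):
    q=proj("top",P)[0].astype(int);m=np.zeros(im.shape[:2],np.uint8);cv2.circle(m,(int(q[0]),int(q[1])),17,1,-1)
    k=((im.max(2)<90)&(m>0)).astype(np.uint8)
    n,l,st,ce=cv2.connectedComponentsWithStats(k);j=l[q[1],q[0]];print(st[j]);return ray("top",ce[j],.095)
pa=cen(a,cf(.105,-.05,.095));pb=cen(b,cf(.105,.016,.095));d=pb-pa
print(pa,pb,np.linalg.norm(d),-np.sin(YAW)*d[0]+np.cos(YAW)*d[1])
```

```text
[240 156  16  26 256]
[215 162  16  27 265]
[0.62020823 0.1716487  0.095     ] [0.6027132  0.23512187 0.095     ] 0.06584010409656871 0.06583966297774714
```

Cover travel measures 65.8 mm, which is fully open.

Run:
```python
from bench import *
print(job_done())
```

```text
the job is handed in; nothing more can be done
None
```

The carrier is open and I have handed the job in, at about 19.5 s of the 48 s allowed. The hand-in gives no verdict.

**What I did**
- I held the red catch down about 7 mm with one fingertip. With the other I pushed the bolt lug towards the front until it met a hard stop at about 25 N.
- I then lifted straight off so the catch could spring up.
- I pushed the cover by its ramp with the shut fingers until it stopped, at about 22 N, then drew the arm clear.

**Last checks**
- **Bolt:** with the arm clear after the push, the lug outline in the top picture matched the full 24.5 mm travel. The recogniser's before and after positions gave about 24 mm.
- **Catch:** the red plate was back at its original image position and size, so it is up.
- **Cover:** its ramp had moved 65.8 mm, against 66 mm for fully open. The blue and yellow jar lids show in both views.
- **Loose items:** the jar, dish and dropper bottle were within about 2 mm of where they started in the top view. The coverslip box read 3 to 4 mm off, which is within the recogniser's error; I did not measure it more closely.

**Failed or weaker checks**
- The side view after the bolt push was blocked by the arm, so only the top view confirmed it then. The final side view agreed.
- The side camera missed the dropper bottle at the end because the arm hid it; the top camera found it.

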